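# Set up the sample polisher: fit the splined carrier and stack its dead weights

### The arm

A 6-joint arm with a two-finger parallel gripper is mounted at the origin on a cart in front of the work surface, level with it; the furniture and walls round the work are solid. World frame = base frame: x ahead of the robot, y to its left, z up, the work surface at z = 0. Lengths are in m, angles in rad, forces in N, time in s.
With the tool pointing down it reaches from about 0.25 to 0.775 m from the base axis. Payload 4 kg.
Tool frame: the origin (TCP) lies at the very end of the fingers, on their centre line; the grasp point (between the pads) lies 19 mm behind it; x points along the fingers, y is the direction in which the jaws open and shut, and the axes are right-handed (so a half turn about x gives the same grasp; the last joint's range is limited). The gripper opens to 85 mm and grips with 20 to 120 N. Pads are 22 mm wide; open, the fingers measure 114 mm over their backs; the gripper's body (76 mm by 85 mm) begins 54 mm behind the grasp point. The pads swing forward as they close: fully open they stand 13 mm farther back than shut.
Start: joints at [-1.418, 0.087, 1.371, -0, 1.684, -0.103], TCP at [0.139, -0.532, 0.197] pointing down, gripper open.
Joint ranges: [-3.1, 3.1], [-0.76, 2.03], [0.27, 2.55], [-1.08, 4.22], [0.17, 2.65], [-2.57, 2.57]. Speed limits (rad/s): [2.79, 2.79, 3.14, 3.14, 3.14, 3.14].

### API

Orientations are given as a unit quaternion [w, x, y, z].
In Python, from plant import ctrl gives the robot as it stands. The module is installed in compiled form; this text tells all that it offers. Calls block until the motion is done:
- ctrl.move_pose(position, orientation): joint-space move of the TCP to a pose.
- ctrl.line_to(position, rate=0.15, frame=None, f_stop=None): straight line of the TCP; frame=None keeps the orientation; rate is the mean speed in m/s. With f_stop (N) it stops when the force on the tool has changed by that much, and returns True; else False.
- ctrl.goto_joints(angles): joint-space move.
- ctrl.move_gripper(opening): opening from 0.0 (shut) to 1.0 (fully open); the grip force is fixed at half the most; returns when the fingers have stopped.
- ctrl.dwell(seconds).
- ctrl.ik(position, orientation): joint angles nearest the present ones, or None.
- ctrl.get_obs(): the state.
- ctrl.grab_frame(name): name is "scene" or "top" or "wrist"; returns a dict with "frame" (420x560x3 uint8, red, green, blue), "depth" (420x560 float32, m along the optical axis (not along the pixel's ray), 0 where there is no reading), "fx", "fy", "cx", "cy" (pixels), "dist_coeffs" ([k1, k2, p1, p2, k3] as OpenCV has them; the pictures are not rectified), "extrinsics" (4x4, takes a point from camera to world coordinates); the wrist camera has in their place "tool_from_camera" (4x4, takes a point from camera to tool coordinates, whose origin is the TCP and whose axes are the tool frame's). Camera axes: x right, y down, z forward; pixel columns grow to the right and rows downward; lengths in m; the calibration is good to about 2 mm. A picture is of the moment at which its call begins: read the wrist's pose just before it.
A pose or a line that the arm cannot do raises ctrl.Unreachable and nothing moves.
- ctrl.finish_job(): hands the job in, once; it reports no verdict.
The state is a dict: "t": time; "q": joint angles; "joint_vel": joint speeds; "joint_torque": joint torques, N m; "tcp_pos": TCP position; "tool_rot": TCP orientation; "wrist_force": force on the tool from outside, world axes, zero at the start; "moment": the same for the moment, N m; "gripper_width": opening from 0.0 (shut) to 1.0 (fully open).
Only numpy, scipy, OpenCV 4.12 (cv2) and the standard library are available. Lean on these libraries where they do the work, as an engineer would, in place of code of your own. Each camera call takes 0.05 s, during which the arm holds its last target.

### The job

Set up the small polisher: lift the dust cover off its spindle and leave it in the metal tray, then push the splined carrier down onto the spindle, rocking it to and fro until the teeth mesh and it sits fully home. Stack all the loose flat ring weights on the carrier, one on another, flat and neatly centred, then the brass cap weight centred on top of them, knob up. Finally press the start button right down and let it go; leave the glass beaker and the vial standing where they are.

Things in the scene. Friction and masses are not known exactly. Their poses are not given: they have to be found in the camera images.
- spindle_seat (a point): On the spindle's axis, on the round flange (42 mm diameter) where the carrier comes to rest, 40 mm above the worktop. Above it a steel shaft with 6 even straight teeth 6 mm wide, 18 mm tall, 32 mm over the tips, core 21 mm. The teeth's angle differs from start to start and is not given (anywhere in the 60 degree pitch). The spindle is braked: it turns only above about 3 N m.
- spindle_nose (a point): Tip of the spindle, 28 mm above spindle_seat: the end of a plain round nose of 20 mm diameter, 10 mm tall, that stands on top of the teeth; its upper half tapers to 12 mm.
- polisher: The polisher: a fixed grey box 150x150 mm, its aluminium deck 36 mm above the worktop, carrying spindle and start button; origin on the worktop under its centre, x away from the robot, z up. A tall black computer case, over 0.3 m high, stands fixed just behind it to the right (from about x 0.63, y -0.03 to -0.23): keep the arm clear of it.
- cover_center (a point): Centre of the dust cover, a black round plastic cap, 40 mm in diameter and 34 mm tall, open below, wall 3 mm (z up its axis, top 17 mm above this point). At the start it stands over the spindle on the seat and lifts straight off (at least 30 mm).
- carrier_center (a point): Half-way up the loose steel carrier, 40 mm tall: a round plate of 60 mm diameter, 10 mm thick, on a boss of 45 mm diameter, 30 mm tall; z up its axis. Hold it by the plate's rim, whose mid-height is 15 mm above this point. Stands in the tray at the start. Home on the spindle, this point is 20 mm above spindle_seat; with the teeth not meshed it stops 18 mm higher.
- carrier_top (a point): Centre of the carrier's flat closed top, where the stack goes. From below the boss has a blind bore 30 mm deep with 6 inward keys 4.4 mm wide, 23.4 mm between opposite key faces, 34.4 mm between the walls behind them; one key 30 degrees from this frame's x axis, the rest every 60 degrees. On the spindle it has about 4 degrees of play each way and 1 mm sideways.
- weight_1_center (a point): Centre of a loose flat ring weight (bright steel), 45 mm outside diameter, 17 mm bore, 8 mm thick (z its axis; either face may be up), lying flat on the worktop at the start. All the ring weights are alike; three to five of the five are there, the others are absent (None).
- weight_2_center (a point): Centre of a loose flat ring weight (bright steel), 45 mm outside diameter, 17 mm bore, 8 mm thick (z its axis; either face may be up), lying flat on the worktop at the start. All the ring weights are alike; three to five of the five are there, the others are absent (None).
- weight_3_center (a point): Centre of a loose flat ring weight (bright steel), 45 mm outside diameter, 17 mm bore, 8 mm thick (z its axis; either face may be up), lying flat on the worktop at the start. All the ring weights are alike; three to five of the five are there, the others are absent (None).
- weight_4_center (a point): Centre of a loose flat ring weight (bright steel), 45 mm outside diameter, 17 mm bore, 8 mm thick (z its axis; either face may be up), lying flat on the worktop at the start. All the ring weights are alike; three to five of the five are there, the others are absent (None).
- weight_5_center (a point): Centre of a loose flat ring weight (bright steel), 45 mm outside diameter, 17 mm bore, 8 mm thick (z its axis; either face may be up), lying flat on the worktop at the start. All the ring weights are alike; three to five of the five are there, the others are absent (None).
- cap_center (a point): Half-way up the brass cap weight: a disc of 45 mm diameter, 10 mm thick, with a round knob of 20 mm diameter on it whose top is 30 mm above the disc's underside, grippable over the top 18 mm (this point 15 mm above the underside, z up its axis).
- tray: Open metal tray, fixed, 169 mm along its x and 259 mm along its y, walls 21 mm high and flaring; its origin lies on the worktop under its centre, its floor about 2 mm above. Its long side runs roughly away from the robot. The carrier stands in the half nearer the robot; the other half is empty.
- start_button (a joint): Travel of the start button, a spring button in a small housing on the polisher's deck (0 out, 0.006 m fully in, about 4 N to press fully).
- start_button_top (a point): Centre of the top of the start button, 22 mm in diameter, pressed straight down.
- beaker: Glass beaker, loose, 45 mm in diameter and 58 mm tall, origin under its centre; to be left alone.
- vial: Small vial with white cap, loose, 20 mm in diameter and 50 mm tall, origin under its centre; to be left alone.
There are look-alikes about, which are no part of the job. What is shaped like the part that bears cover_center but green or red is not meant.

How it is judged:
By the outcome, as a careful person would: the job done as asked, in the order asked, and still so for the second after the job is handed in, with the robot touching nothing.
Of weight_1, weight_2, weight_3, weight_4, weight_5 only 3 to 5 are there at a start; the rules pass over those that are not, and their reading is None.
At some moment in a run one of carrier, dust_cover may be knocked a few centimetres aside while the robot is not near it.
Once in a run the grip may slacken for a moment while it holds something.
It also fails if it takes over 210 s, if anything falls off the work surface, if the arm or the gripper's body presses on something with over 40 N, if the wrist force passes 120 N, or if a joint passes its speed limit or range.

## Working session

There is one attempt and no reset: what is moved stays moved. The work goes in short steps, each a Python script; the robot and the scene stay as the last script left them, time stands still between calls to the robot, and variables do not carry over. Pictures are saved under pics/ and viewed, and the job is handed in when it is done.

```bash
mkdir -p pics; ls; cat > h.py <<'E'
import numpy as np, cv2, json
from plant import ctrl
def grab(n):
    o=ctrl.get_obs(); f=ctrl.grab_frame(n); f['obs']=o; return f
def save(f,name):
    cv2.imwrite('pics/'+name, f['frame'][:,:,::-1])
E
python3 - <<'E'
from h import *
for n in ['scene','top','wrist']:
    f=grab(n); save(f,f'a_{n}.png'); 
    print(n,f['fx'],f['fy'],f['cx'],f['cy'],f['dist_coeffs'])
    print(np.round(np.array(f.get('extrinsics',f.get('tool_from_camera'))),4))
    np.save(f'pics/a_{n}.npy',f['depth'])
o=ctrl.get_obs(); print(o)
E
```

```text
pics
scene 403.61000753291364 403.61000753291364 278.86197040145436 218.7871892937667 [-0.10725895  0.          0.          0.          0.        ]
[[ 0.6015 -0.5889  0.5398 -0.1478]
 [-0.7988 -0.4333  0.4173 -0.5375]
 [-0.0118 -0.6822 -0.731   1.0013]
 [ 0.      0.      0.      1.    ]]
top 405.98100717936643 405.98100717936643 287.12379329784824 207.27721931173653 [0.0247392 0.        0.        0.        0.       ]
[[ 0.0097 -0.9911  0.1331  0.3863]
 [-0.9998 -0.0072  0.0192 -0.0085]
 [-0.018  -0.1332 -0.9909  1.0466]
 [ 0.      0.      0.      1.    ]]
wrist 308.76661564855794 308.76661564855794 279.55851870503074 207.48267276516677 [-0.05580129  0.          0.          0.          0.        ]
[[-1.100e-03 -2.848e-01  9.586e-01 -1.771e-01]
 [ 1.000e+00 -1.600e-03  7.000e-04  8.000e-04]
 [ 1.300e-03  9.586e-01  2.848e-01 -7.160e-02]
 [ 0.000e+00  0.000e+00  0.000e+00  1.000e+00]]
{'t': 0.15, 'q': array([-1.41807846e+00,  8.78259120e-02,  1.37189225e+00, -3.22149008e-05,
        1.68362890e+00, -1.03106835e-01]), 'joint_vel': array([-0.00140099, -0.00357493, -0.00542289,  0.00246137,  0.00107316,
       -0.00082661]), 'joint_torque': array([ 4.69624993e-04, -3.52373457e+01, -3.13679767e+01, -1.49139678e-04,
        8.02612194e-03, -7.42763461e-06]), 'tcp_pos': array([ 0.13908681, -0.53166506,  0.19619338]), 'tool_rot': array([-0.08958015, -0.70130317, -0.09081976,  0.70135657]), 'wrist_force': array([-0.79990499,  0.06197847, -0.38546938]), 'moment': array([0.06731767, 0.02459047, 0.00506873]), 'gripper_width': 1.001946350968679}
```

View pics/a_top.png

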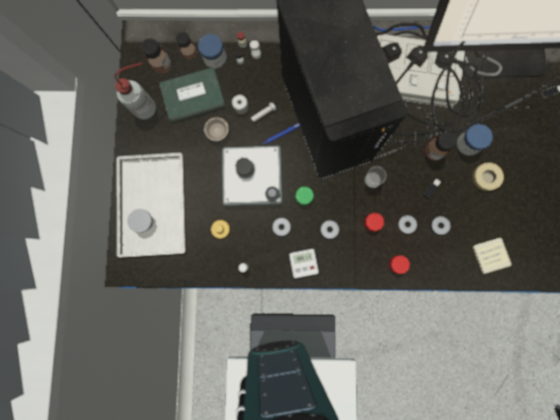

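View pics/a_scene.png

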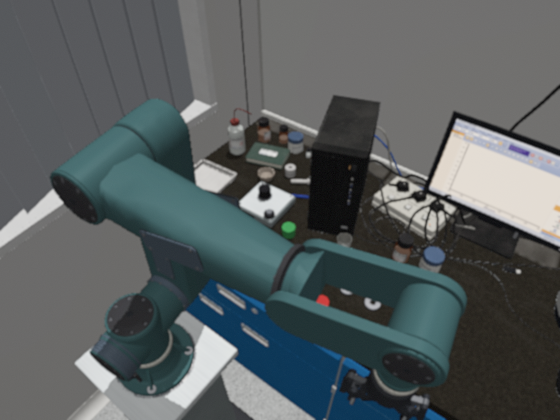

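View pics/a_wrist.png

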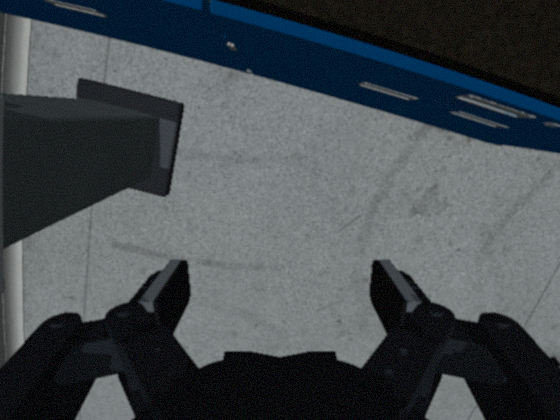

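```bash
python3 - <<'E'
import cv2
im=cv2.imread('pics/a_top.png')
cv2.imwrite('pics/b1.png',cv2.resize(im[70:290,105:305],None,fx=2.7,fy=2.7,interpolation=cv2.INTER_CUBIC))
cv2.imwrite('pics/b2.png',cv2.resize(im[120:290,260:520],None,fx=3,fy=3,interpolation=cv2.INTER_CUBIC))
E
```

```text
(no output)
```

View pics/b1.png

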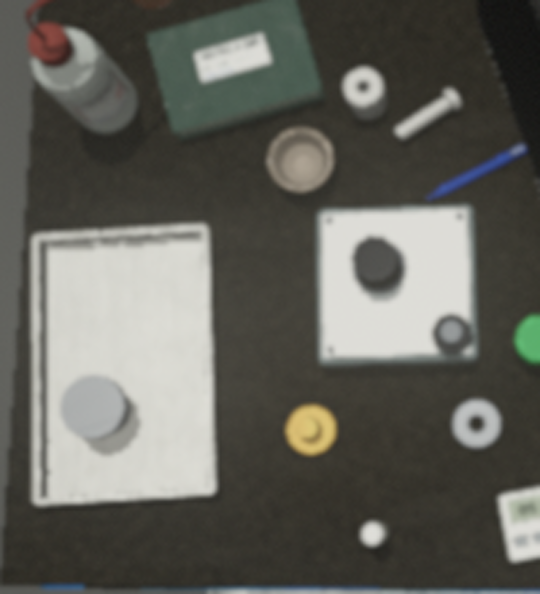

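View pics/b2.png

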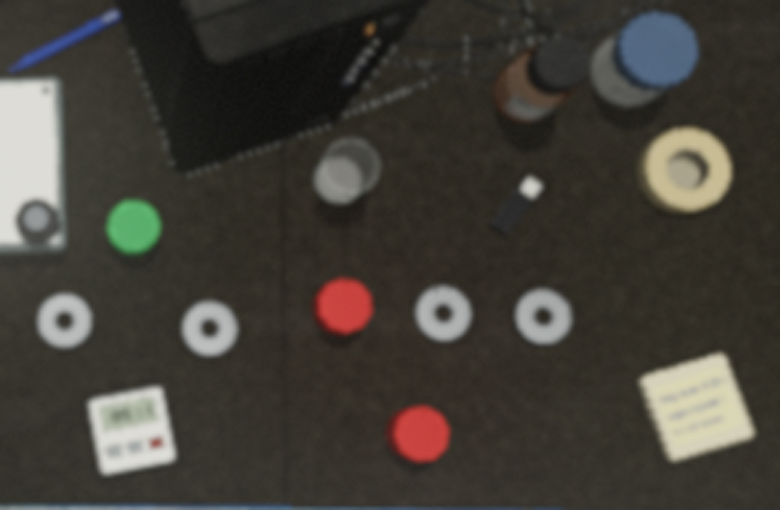

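```bash
cat >> h.py <<'E'
def K(f): return np.array([[f['fx'],0,f['cx']],[0,f['fy'],f['cy']],[0,0,1.]])
from scipy.spatial.transform import Rotation as R
def qR(q): return R.from_quat([q[1],q[2],q[3],q[0]])
def Rq(r): x=r.as_quat(); return np.array([x[3],x[0],x[1],x[2]])
def ext(f):
    if 'extrinsics' in f: return np.array(f['extrinsics'])
    T=np.eye(4); T[:3,:3]=qR(f['obs']['tool_rot']).as_matrix(); T[:3,3]=f['obs']['tcp_pos']
    return T@np.array(f['tool_from_camera'])
def ray(f,uv,z):
    uv=np.atleast_2d(np.array(uv,float))
    p=cv2.undistortPoints(uv[:,None,:],K(f),np.array(f['dist_coeffs']))[:,0]
    T=ext(f); d=np.c_[p,np.ones(len(p))]@T[:3,:3].T; o=T[:3,3]
    s=(z-o[2])/d[:,2]; return o+s[:,None]*d
def blobs(f,mask,z,amin=30,amax=1e9,box=None):
    """connected outer contours -> ray cast to plane z -> min enclosing circle; list of (x,y,r,u,v)"""
    m=mask.astype(np.uint8)
    if box is not None:
        k=np.zeros_like(m); u0,u1,v0,v1=box; k[v0:v1,u0:u1]=1; m&=k
    cs,_=cv2.findContours(m,cv2.RETR_EXTERNAL,cv2.CHAIN_APPROX_NONE); out=[]
    for c in cs:
        if not amin<cv2.contourArea(c)<amax: continue
        P=ray(f,c[:,0,:],z)[:,:2]
        # area centroid on the plane
        mo=cv2.moments((P*1000).astype(np.float32).reshape(-1,1,2)); 
        cx,cy=mo['m10']/mo['m00']/1000,mo['m01']/mo['m00']/1000
        r=np.sqrt(mo['m00']/np.pi)/1000
        u,v=c[:,0,:].mean(0)
        out.append((round(cx,4),round(cy,4),round(r,4),int(u),int(v)))
    return sorted(out)
def hsv(f): return cv2.cvtColor(f['frame'],cv2.COLOR_RGB2HSV)
def DOWN(a):
    """tool pointing down, jaw axis (tool y) at world angle a from x"""
    x=np.array([0,0,-1.]); y=np.array([np.cos(a),np.sin(a),0]); z=np.cross(x,y)
    return Rq(R.from_matrix(np.c_[x,y,z]))
E
python3 - <<'E'
from h import *
f=grab('top'); h=hsv(f); S,V=h[...,1],h[...,2]
print('grayscale: rings', blobs(f,(V>110)&(S<60),0.008,60,1000))
print('brass', blobs(f,(h[...,0]>15)&(h[...,0]<30)&(S>80)&(V>120),0.010,60))
print('deck', blobs(f,(V>150)&(S<40),0.036,1500))
dark=(V<110)
print('cover', blobs(f,dark,0.074,60,800,(228,276,152,200)))
print('carrier',[tuple(f['frame'][222,141]),tuple(f['frame'][200,150]),tuple(f['frame'][195,273])])
b=dark.astype(int)
for (u,v) in [(141,222),(245,167),(272,193),(281,218),(220,229),(243,267),(375,177),(150,200),(260,160)]:
    d=f['depth'][v,u]; p=cv2.undistortPoints(np.array([[[u,v]]],float),K(f),np.array(f['dist_coeffs']))[0,0]
    T=ext(f); print(u,v,np.round(T[:3,:3]@(np.array([p[0],p[1],1])*d)+T[:3,3],4))
E
```

```text
grayscale: rings [(0.3839, -0.031, np.float64(0.036), 303, 262), (0.4087, -0.502, np.float64(0.0414), 491, 255), (0.4703, -0.097, np.float64(0.0223), 329, 229), (0.4761, 0.0267, np.float64(0.0225), 281, 226), (0.4829, -0.3786, np.float64(0.0217), 440, 225), (0.4848, -0.2952, np.float64(0.0219), 407, 224), (0.6, -0.2088, np.float64(0.0175), 372, 179), (0.6075, -0.5018, np.float64(0.0139), 487, 176), (0.7351, 0.2029, np.float64(0.0309), 215, 128), (0.7826, 0.0782, np.float64(0.0174), 263, 111), (0.8096, 0.1432, np.float64(0.0199), 239, 101), (0.8301, 0.4346, np.float64(0.0256), 129, 93), (0.8395, 0.2739, np.float64(0.0295), 190, 90), (0.8476, -0.4254, np.float64(0.0233), 452, 87), (0.8515, -0.3945, np.float64(0.022), 441, 85), (0.8979, -0.4375, np.float64(0.0152), 457, 70), (0.9381, -0.4479, np.float64(0.0135), 461, 56), (0.953, -0.2886, np.float64(0.0441), 399, 49), (0.962, 0.1043, np.float64(0.0169), 254, 48), (1.0648, -0.2924, np.float64(0.0367), 400, 11)]
brass [(0.4688, 0.1835, np.float64(0.0233), 219, 228)]
deck [(0.1813, -0.2264, np.float64(0.2562), 354, 350), (0.4286, 0.6067, np.float64(0.1396), 44, 250), (0.5287, 0.3576, np.float64(0.1156), 149, 204), (0.6094, 0.1071, np.float64(0.0766), 250, 173), (1.0165, -0.539, np.float64(0.106), 499, 22)]
cover [(0.6132, 0.1155, np.float64(0.0219), 244, 168)]
carrier [(np.uint8(175), np.uint8(177), np.uint8(176)), (np.uint8(215), np.uint8(215), np.uint8(208)), (np.uint8(136), np.uint8(139), np.uint8(139))]
141 222 [0.4816 0.3755 0.0408]
245 167 [0.616  0.1147 0.0737]
272 193 [0.5543 0.0483 0.0584]
281 218 [0.4981 0.0272 0.0055]
220 229 [0.4665 0.1796 0.0295]
243 267 [0.3728 0.1167 0.0499]
375 177 [ 0.608  -0.2169  0.0017]
150 200 [0.543  0.3698 0.0029]
260 160 [0.643  0.0814 0.0376]
```

```bash
python3 - <<'E'
from h import *
a=np.pi/2
for aa in (np.pi/2,-np.pi/2,0,np.pi*3/4,np.pi/4,-np.pi/4,np.pi):
    q=ctrl.ik([0.615,0.115,0.17],DOWN(aa)); print(round(aa,2),None if q is None else np.round(q,2))
t=ctrl.get_obs()['t']
ctrl.move_pose([0.38,0.03,0.25],DOWN(a))
print(ctrl.get_obs()['t']-t)
f=grab('wrist'); save(f,'c1.png')
ctrl.move_pose([0.585,0.115,0.18],DOWN(a))
o=ctrl.get_obs(); print(o['t'],o['tcp_pos'])
f=grab('wrist'); save(f,'c2.png')
h=hsv(f); V=h[...,2]
print(blobs(f,V<100,0.074,300,30000,(150,420,20,300)))
E
```

```text
1.57 [ 0.09  0.26  1.22 -0.    1.66 -1.48]
-1.57 [ 0.09  0.26  1.22 -0.    1.66  1.67]
0 [ 0.09  0.26  1.22 -0.    1.66  0.09]
2.36 [ 0.09  0.26  1.22 -0.    1.66 -2.26]
0.79 [ 0.09  0.26  1.22 -0.    1.66 -0.69]
-0.79 [0.09 0.26 1.22 0.   1.66 0.88]
3.14 None
2.1999999999999997
3.375 [0.58476294 0.11441663 0.18062078]
[]
```

View pics/c2.png

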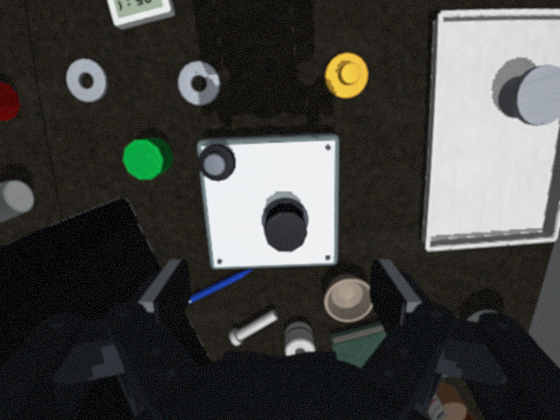

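View pics/c1.png

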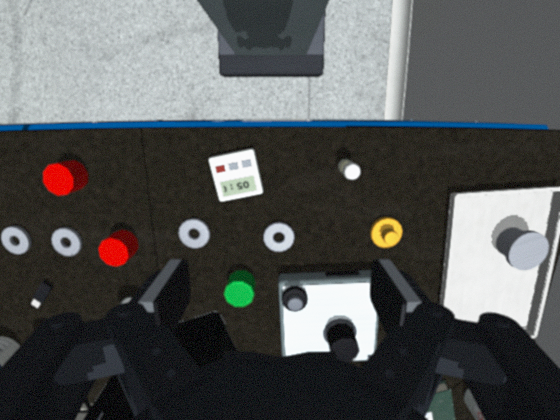

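```bash
cat >> h.py <<'E'
def pts(f):
    H,W=f['depth'].shape; u,v=np.meshgrid(np.arange(W),np.arange(H))
    uv=np.stack([u.ravel(),v.ravel()],1).astype(float)
    p=cv2.undistortPoints(uv[:,None,:],K(f),np.array(f['dist_coeffs']))[:,0]
    d=f['depth'].ravel()[:,None]; T=ext(f)
    P=(np.c_[p,np.ones(len(p))]*d)@T[:3,:3].T+T[:3,3]; P[d[:,0]<=0]=np.nan
    return P.reshape(H,W,3)
def slab(f,xy,rad,z0,z1,P=None,amin=30):
    """blob of depth points near xy with z in range -> (fit circle via ray on mean z)"""
    P=pts(f) if P is None else P
    with np.errstate(invalid='ignore'):
        m=(np.hypot(P[...,0]-xy[0],P[...,1]-xy[1])<rad)&(P[...,2]>z0)&(P[...,2]<z1)
    if m.sum()<amin: return None
    n,l,st,_=cv2.connectedComponentsWithStats(m.astype(np.uint8))
    k=1+np.argmax(st[1:,4]); z=np.median(P[l==k][:,2])
    c=max(cv2.findContours((l==k).astype(np.uint8),cv2.RETR_EXTERNAL,cv2.CHAIN_APPROX_NONE)[0],key=len)
    Q=ray(f,c[:,0,:],z)[:,:2].astype(np.float32)
    (x,y),r=cv2.minEnclosingCircle(Q); e=cv2.fitEllipse((Q*1000).reshape(-1,1,2))
    mo=cv2.moments((Q*1000).reshape(-1,1,2))
    return dict(mec=np.round([x,y,r],4),ell=np.round(np.array(e[0]+e[1])/1000,4),cen=np.round([mo['m10']/mo['m00']/1000,mo['m01']/mo['m00']/1000],4),z=round(float(z),4),px=c[:,0].mean(0).astype(int))
E
python3 - <<'E'
from h import *
for n in('wrist','top'):
    f=grab(n);P=pts(f)
    print(n)
    print('cover',slab(f,(.615,.115),.04,.068,.08,P))
    print('button',slab(f,(.555,.048),.02,.052,.066,P))
    print('carrier',slab(f,(.475,.375),.05,.035,.05,P))
    print('cap',slab(f,(.469,.183),.04,.006,.034,P))
    for xy in [(.476,.027),(.470,-.097)]: print('ring',slab(f,xy,.035,.004,.012,P))
E
```

```text
wrist
cover {'mec': array([0.6203, 0.1185, 0.0226]), 'ell': array([0.6202, 0.1184, 0.0415, 0.0431]), 'cen': array([0.6202, 0.1184]), 'z': 0.0743, 'px': array([285, 230])}
button {'mec': array([0.5561, 0.0498, 0.0111]), 'ell': array([0.5562, 0.0495, 0.0207, 0.0212]), 'cen': array([0.5562, 0.0495]), 'z': 0.0581, 'px': array([214, 163])}
carrier {'mec': array([0.488 , 0.3772, 0.0314]), 'ell': array([0.4885, 0.3747, 0.054 , 0.0614]), 'cen': array([0.4884, 0.3746]), 'z': 0.0417, 'px': array([537,  95])}
cap {'mec': array([0.4697, 0.1832, 0.0228]), 'ell': array([0.4698, 0.1832, 0.0431, 0.044 ]), 'cen': array([0.4698, 0.1832]), 'z': 0.0106, 'px': array([345,  74])}
ring {'mec': array([0.4773, 0.0268, 0.0227]), 'ell': array([0.4771, 0.027 , 0.0432, 0.0439]), 'cen': array([0.4771, 0.027 ]), 'z': 0.0083, 'px': array([198,  82])}
ring {'mec': array([ 0.4715, -0.0962,  0.0235]), 'ell': array([ 0.4712, -0.0962,  0.0432,  0.0452]), 'cen': array([ 0.4712, -0.0963]), 'z': 0.0084, 'px': array([87, 80])}
top
cover None
button {'mec': array([0.5546, 0.0495, 0.0116]), 'ell': array([0.5553, 0.0485, 0.0191, 0.0208]), 'cen': array([0.5553, 0.0484]), 'z': 0.058, 'px': array([271, 192])}
carrier {'mec': array([0.4858, 0.3801, 0.0306]), 'ell': array([0.4856, 0.3807, 0.0571, 0.0592]), 'cen': array([0.4857, 0.3807]), 'z': 0.0416, 'px': array([138, 220])}
cap None
ring {'mec': array([0.4755, 0.0254, 0.0224]), 'ell': array([0.4753, 0.0255, 0.0421, 0.0428]), 'cen': array([0.4752, 0.0255]), 'z': 0.0083, 'px': array([281, 226])}
ring {'mec': array([ 0.4697, -0.0977,  0.0223]), 'ell': array([ 0.47  , -0.0981,  0.042 ,  0.0426]), 'cen': array([ 0.47  , -0.0981]), 'z': 0.0081, 'px': array([329, 229])}
```

Cover candidates: the black cap at wrist px (285,230) on the polisher, the green cap at (147,158), and the red caps at top px (375,222) and (400,265). The black one over the spindle fits, and crop b1 confirms it.

```bash
python3 - <<'E'
from h import *
a=np.pi/2; D=DOWN(a)
ctrl.move_pose([.620,.1184,.11],D)
print(ctrl.line_to([.620,.1184,.046],rate=.1,f_stop=8), ctrl.get_obs()['tcp_pos'])
ctrl.move_gripper(0.0); o=ctrl.get_obs(); print(o['gripper_width'],o['wrist_force'])
ctrl.line_to([.620,.1184,.12],rate=.1); o=ctrl.get_obs(); print(o['t'],o['gripper_width'],o['wrist_force'],o['tcp_pos'])
f=grab('top'); save(f,'d1.png')
P=pts(f)
f=grab('wrist'); save(f,'d1w.png')
E
```

```text
False [0.62062627 0.11848964 0.04697569]
-0.0024164950674626156 [ 1.16675749 -0.23455507 -1.03672021]
6.3833 0.0015549732290264604 [ 0.25105994  0.53324758 -0.12450686] [0.61947474 0.11836157 0.11911718]
```

View pics/d1w.png

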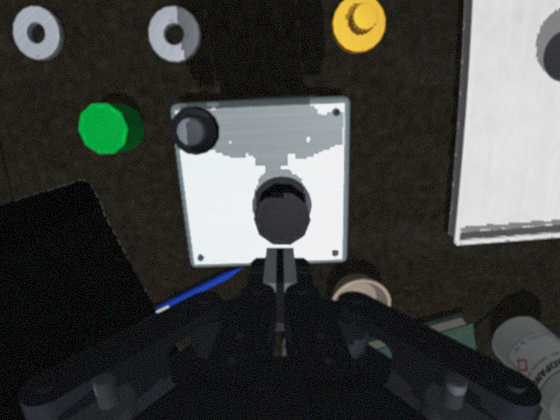

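```bash
python3 - <<'E'
from h import *
f=grab('wrist');P=pts(f)
print('cover',slab(f,(.615,.115),.06,.055,.08,P))
f=grab('top');P=pts(f); save(f,'d2.png')
print('carrier',slab(f,(.475,.375),.07,.035,.05,P))
ctrl.move_gripper(1.0)
ctrl.move_pose([.575,.118,.15],DOWN(np.pi/2))
f=grab('wrist');P=pts(f); save(f,'d2w.png');print('cover',slab(f,(.615,.115),.06,.055,.08,P))
c=P[200:260,280]; print(np.round(c[::4],3))
E
```

```text
cover {'mec': array([0.6189, 0.1181, 0.0237]), 'ell': array([0.6193, 0.1185, 0.0413, 0.046 ]), 'cen': array([0.6193, 0.1185]), 'z': 0.0743, 'px': array([281, 216])}
carrier {'mec': array([0.4856, 0.3799, 0.0308]), 'ell': array([0.4857, 0.3803, 0.057 , 0.0598]), 'cen': array([0.4856, 0.3804]), 'z': 0.0419, 'px': array([139, 220])}
cover {'mec': array([0.6179, 0.1181, 0.0247]), 'ell': array([0.6181, 0.1184, 0.0418, 0.0486]), 'cen': array([0.6181, 0.1184]), 'z': 0.0742, 'px': array([281, 248])}
[[0.582 0.117 0.036]
 [0.586 0.117 0.037]
 [0.59  0.117 0.037]
 [0.594 0.117 0.036]
 [0.598 0.117 0.037]
 [0.6   0.117 0.044]
 [0.601 0.117 0.054]
 [0.601 0.117 0.065]
 [0.601 0.117 0.074]
 [0.605 0.117 0.074]
 [0.609 0.117 0.074]
 [0.612 0.117 0.074]
 [0.616 0.117 0.075]
 [0.62  0.117 0.074]
 [0.624 0.117 0.074]]
```

View pics/d2w.png

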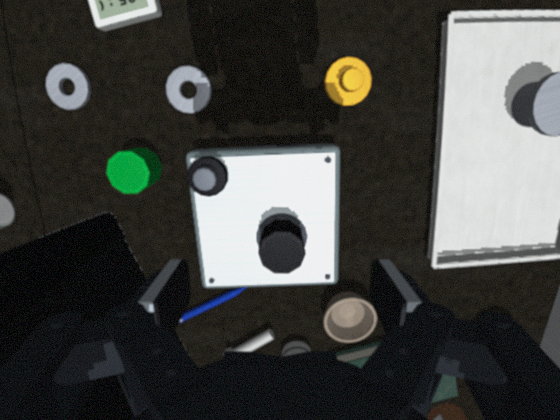

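```bash
python3 - <<'E'
from h import *
f=grab('wrist');P=pts(f);print(f['obs']['tcp_pos'],f['obs']['gripper_width'],f['obs']['tool_rot'],DOWN(np.pi/2))
for u,v in [(175,268),(165,290),(150,310),(385,270),(395,290),(410,310),(280,360),(100,340)]: print(u,v,np.round(P[v,u],4),f['depth'][v,u])
# timeline of closing in air
ctrl.move_gripper(0.5); o=ctrl.get_obs();print(o['t'],o['gripper_width'])
f=grab('wrist'); save(f,'e1.png')
E
```

```text
[0.5752688  0.11803616 0.15048071] 0.9971872984849794 [ 7.07657633e-01 -4.46171239e-06  7.06555496e-01  6.87742975e-05] [ 7.07106781e-01  2.16489014e-17  7.07106781e-01 -2.16489014e-17]
175 268 [0.5633 0.0728 0.2113] 0.1289601
165 290 [0.5639 0.0741 0.2274] 0.11368055
150 310 [0.5666 0.0716 0.2362] 0.10601773
385 270 [0.5628 0.1602 0.2141] 0.1259827
395 290 [0.5637 0.1596 0.228 ] 0.112978734
410 310 [0.5668 0.1625 0.2359] 0.1062353
280 360 [0.5643 0.117  0.2612] 0.08136651
100 340 [0.5668 0.062  0.2517] 0.0912989
8.2917 0.5011821335518392
```

View pics/e1.png

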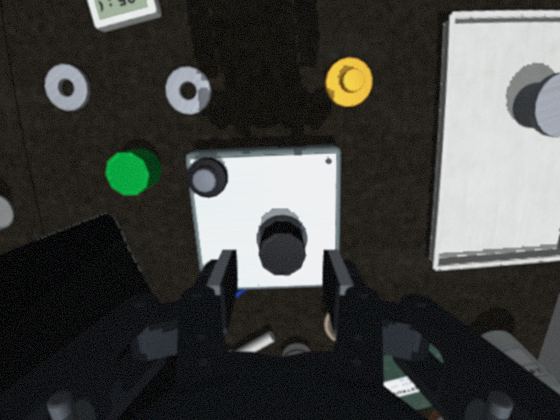

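```bash
python3 - <<'E'
from h import *
f=grab('wrist');P=pts(f);d=f['depth']
print(f['obs']['tcp_pos'])
for v in range(246,300,4):
    print(v,[ (u,round(float(d[v,u]),3),np.round(P[v,u],3).tolist()) for u in (222,230,236,326)])
m=(d>0)&(d<0.2); print(np.nanmin(P[...,2][m]), np.argwhere(m)[:3])
E
```

```text
[0.5750743  0.11798615 0.14984665]
246 [(222, 0.315, [0.629, 0.058, 0.037]), (230, 0.317, [0.63, 0.066, 0.035]), (236, 0.316, [0.63, 0.072, 0.036]), (326, 0.315, [0.63, 0.164, 0.036])]
250 [(222, 0.148, [0.564, 0.089, 0.191]), (230, 0.148, [0.564, 0.093, 0.191]), (236, 0.151, [0.565, 0.095, 0.188]), (326, 0.148, [0.564, 0.139, 0.191])]
254 [(222, 0.144, [0.564, 0.09, 0.195]), (230, 0.144, [0.564, 0.094, 0.195]), (236, 0.153, [0.568, 0.095, 0.187]), (326, 0.143, [0.564, 0.138, 0.196])]
258 [(222, 0.14, [0.564, 0.091, 0.199]), (230, 0.139, [0.564, 0.094, 0.2]), (236, 0.153, [0.569, 0.095, 0.188]), (326, 0.141, [0.565, 0.138, 0.198])]
262 [(222, 0.135, [0.563, 0.091, 0.204]), (230, 0.136, [0.564, 0.095, 0.204]), (236, 0.152, [0.571, 0.095, 0.189]), (326, 0.141, [0.566, 0.138, 0.199])]
266 [(222, 0.13, [0.563, 0.092, 0.209]), (230, 0.133, [0.564, 0.095, 0.207]), (236, 0.152, [0.573, 0.095, 0.189]), (326, 0.142, [0.568, 0.138, 0.199])]
270 [(222, 0.129, [0.564, 0.093, 0.211]), (230, 0.134, [0.566, 0.095, 0.207]), (236, 0.152, [0.575, 0.095, 0.19]), (326, 0.142, [0.57, 0.138, 0.199])]
274 
[... 412 characters left out ...]
]), (326, 0.141, [0.575, 0.138, 0.202])]
286 [(222, 0.117, [0.564, 0.095, 0.223]), (230, 0.132, [0.572, 0.095, 0.21]), (236, 0.152, [0.582, 0.095, 0.193]), (326, 0.141, [0.577, 0.138, 0.202])]
290 [(222, 0.117, [0.565, 0.095, 0.224]), (230, 0.133, [0.574, 0.095, 0.21]), (236, 0.152, [0.584, 0.095, 0.193]), (326, 0.142, [0.579, 0.138, 0.201])]
294 [(222, 0.118, [0.567, 0.095, 0.224]), (230, 0.133, [0.576, 0.095, 0.21]), (236, 0.364, [0.704, 0.065, 0.007]), (326, 0.141, [0.58, 0.138, 0.203])]
298 [(222, 0.118, [0.569, 0.095, 0.223]), (230, 0.134, [0.578, 0.095, 0.21]), (236, 0.374, [0.714, 0.063, -0.0]), (326, 0.141, [0.582, 0.138, 0.204])]
0.14870125564429523 [[249 222]
 [249 223]
 [249 224]]
```

```bash
python3 - <<'E'
from h import *
ctrl.move_gripper(0.0)
f=grab('wrist');P=pts(f);d=f['depth'];m=(d>0)&(d<0.2);a=np.argwhere(m); print(a[0],P[a[0][0]+1,a[0][1]],f['obs']['tcp_pos'])
D=DOWN(np.pi/2)
ctrl.move_pose([.57,.16,.1],D)
print(ctrl.line_to([.57,.16,.045],rate=.1,f_stop=6),ctrl.get_obs()['tcp_pos'])
print(ctrl.line_to([.57,.16,-0.012],rate=.03,f_stop=4)); o=ctrl.get_obs();print(o['tcp_pos'],o['wrist_force'],o['t'])
ctrl.line_to([.57,.16,.09],rate=.15)
E
```

```text
[248 266] [0.56363093 0.11019546 0.1900577 ] [0.57499856 0.11799321 0.15000253]
False [0.57065547 0.15985813 0.04578484]
True
[0.56984731 0.15997058 0.00191659] [-1.03711077  0.13736632  4.20848276] 11.3083
```

The gripper closed on nothing. Touch and wrist depth both show the fingertips about 35 mm behind the reported TCP, so I'll correct for that.

```bash
cat >> h.py <<'E'
OFF=0.0345   # fingertips are this far above reported TCP (tool down)
def tip(x,y,z): return [x,y,z-OFF]
def go(x,y,z,a): ctrl.move_pose(tip(x,y,z),DOWN(a))
def ln(x,y,z,rate=.1,a=None,fs=None): return ctrl.line_to(tip(x,y,z),rate=rate,frame=None if a is None else DOWN(a),f_stop=fs)
def st(s=''):
    o=ctrl.get_obs(); p=o['tcp_pos']; print(s,'t',round(o['t'],2),'tip',np.round([p[0],p[1],p[2]+OFF],4),'w',round(o['gripper_width'],3),'F',np.round(o['wrist_force'],1),'M',np.round(o['moment'],2)); return o
E
python3 - <<'E'
from h import *
a=np.pi/2
ctrl.move_gripper(1.0)
go(.6195,.1184,.13,a)
print(ln(.6195,.1184,.0455,.08,fs=8)); st()
ctrl.move_gripper(0.0); st('closed')
ln(.6195,.1184,.13,.1); o=st('lifted')
f=grab('wrist'); save(f,'g1.png')
f=grab('top'); save(f,'g2.png')
E
```

```text
False
 t 14.41 tip [0.6202 0.1184 0.0464] w 1.0 F [-0.7 -0.6 -0.1] M [-0.02 -0.02 -0.07]
closed t 14.89 tip [0.62   0.1185 0.0463] w 0.483 F [-1.1  0.6  3. ] M [-0.    0.07 -0.  ]
lifted t 15.88 tip [0.6188 0.1183 0.1289] w 0.484 F [-0.4  0.1 -0.5] M [-0.    0.06 -0.04]
```

View pics/g1.png

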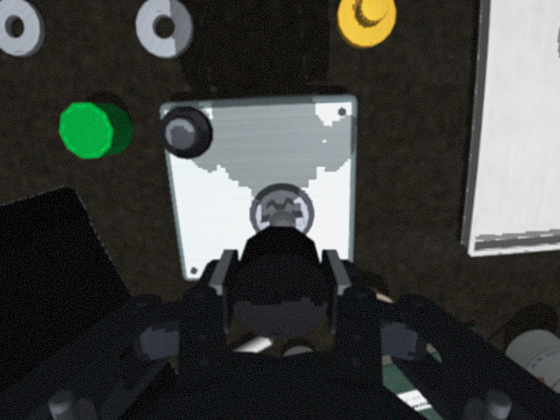

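```bash
python3 - <<'E'
from h import *
a=np.pi/2
go(.597,.357,.11,a); st('over tray')
print(ln(.597,.357,.008,.08,fs=5)); st()
ctrl.move_gripper(0.75); st('open')
ln(.597,.357,.12,.15)
ctrl.move_gripper(1.0)
go(.44,.375,.17,a)
f=grab('wrist');save(f,'h1.png');P=pts(f)
print('carrier',slab(f,(.486,.378),.07,.035,.05,P))
print('cover',slab(f,(.597,.357),.06,.028,.045,P))
st()
E
```

```text
over tray t 16.93 tip [0.5975 0.3557 0.11  ] w 0.487 F [-0.1  0.1 -0.3] M [0.05 0.02 0.03]
True
 t 18.16 tip [0.5964 0.3568 0.0081] w 0.485 F [-0.1 -0.8  5.5] M [-0.02 -0.06 -0.02]
open t 18.51 tip [0.5944 0.3558 0.005 ] w 0.751 F [-1.   0.5 -0.5] M [-0.    0.06  0.03]
carrier {'mec': array([0.4859, 0.3803, 0.0312]), 'ell': array([0.4859, 0.3808, 0.0585, 0.0609]), 'cen': array([0.4859, 0.3808]), 'z': 0.0421, 'px': array([287, 244])}
cover {'mec': array([0.5943, 0.356 , 0.0242]), 'ell': array([0.5946, 0.3551, 0.0424, 0.0468]), 'cen': array([0.5947, 0.3551]), 'z': 0.036, 'px': array([262, 335])}
 t 20.52 tip [0.4411 0.3747 0.1694] w 1.002 F [ 0.7 -0.6 -0.2] M [-0.02 -0.01  0.01]
```

View pics/h1.png

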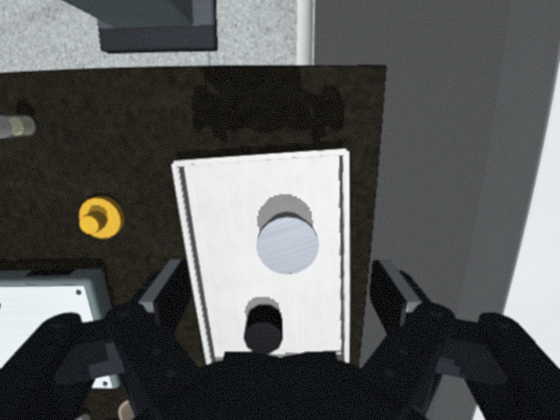

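```bash
python3 - <<'E'
from h import *
a=np.pi/2
go(.585,.118,.17,a); o=st()
f=grab('wrist');save(f,'i1.png');P=pts(f)
im=f['frame'][:,:,::-1]; 
s=slab(f,(.62,.118),.03,.0385,.0425,P); print('flange',s)
print('nose',slab(f,(.62,.118),.03,.064,.072,P,amin=10))
print('teeth',slab(f,(.62,.118),.03,.055,.060,P,amin=10))
u,v=275,235
cv2.imwrite('pics/i2.png',cv2.resize(im[190:290,225:345],None,fx=6,fy=6,interpolation=cv2.INTER_CUBIC))
np.save('pics/i1P.npy',P)
E
```

```text
t 21.66 tip [0.5848 0.1189 0.1697] w 0.998 F [-0.9  1.3  0. ] M [-0.   -0.01  0.02]
flange {'mec': array([0.6197, 0.119 , 0.022 ]), 'ell': array([0.6216, 0.1184, 0.0381, 0.0396]), 'cen': array([0.6125, 0.119 ]), 'z': 0.0403, 'px': array([281, 231])}
nose {'mec': array([0.6196, 0.1184, 0.0096]), 'ell': array([0.6197, 0.1184, 0.0175, 0.0178]), 'cen': array([0.6197, 0.1184]), 'z': 0.0675, 'px': array([280, 246])}
teeth {'mec': array([0.6201, 0.1185, 0.0161]), 'ell': array([0.6202, 0.1183, 0.026 , 0.0274]), 'cen': array([0.6144, 0.1178]), 'z': 0.0583, 'px': array([280, 237])}
```

View pics/i2.png

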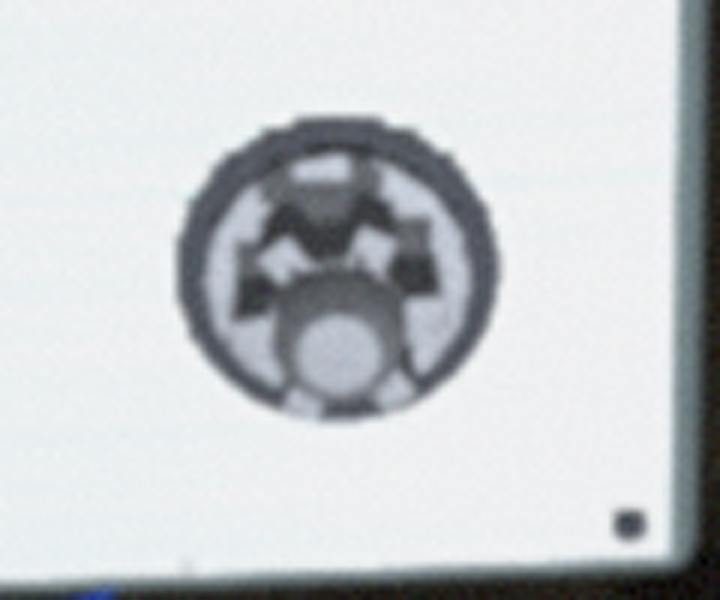

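```bash
python3 - <<'E'
from h import *
a=0
go(.486,.41,.16,a); st()
f=grab('wrist');save(f,'j1.png');P=pts(f)
s=slab(f,(.486,.38),.08,.035,.05,P); print(s)
g=grab('top'); s2=slab(g,(.486,.38),.08,.035,.05); print(s2)
if np.hypot(*(s['mec'][:2]-[.486,.3806]))<.006:
    x,y=.486,.3806
    go(x,y,.085,a)
    print(ln(x,y,.019,.08,fs=8)); st()
    ctrl.move_gripper(0.0); st('closed')
    ln(x,y,.12,.1); st('lift')
    f=grab('wrist');save(f,'j2.png')
E
```

```text
t 23.51 tip [0.4861 0.4099 0.1601] w 0.998 F [ 0.6 -0.5  0.3] M [ 0.01 -0.   -0.04]
{'mec': array([0.4865, 0.382 , 0.0307]), 'ell': array([0.4869, 0.382 , 0.0585, 0.0604]), 'cen': array([0.4869, 0.382 ]), 'z': 0.0422, 'px': array([280, 229])}
{'mec': array([0.4858, 0.3801, 0.0306]), 'ell': array([0.4856, 0.3804, 0.0573, 0.0596]), 'cen': array([0.4856, 0.3804]), 'z': 0.0419, 'px': array([139, 220])}
False
 t 25.0 tip [0.4865 0.3809 0.0196] w 1.001 F [ 0.   0.4 -0.2] M [0.04 0.   0.  ]
closed t 25.38 tip [0.487  0.3813 0.0205] w 0.673 F [ 1.1 -0.6  4.5] M [ 0.04  0.08 -0.01]
lift t 26.53 tip [0.4854 0.3802 0.1188] w 0.678 F [ 0.  -0.3 -2.1] M [-0.02  0.04  0.02]
```

View pics/j2.png

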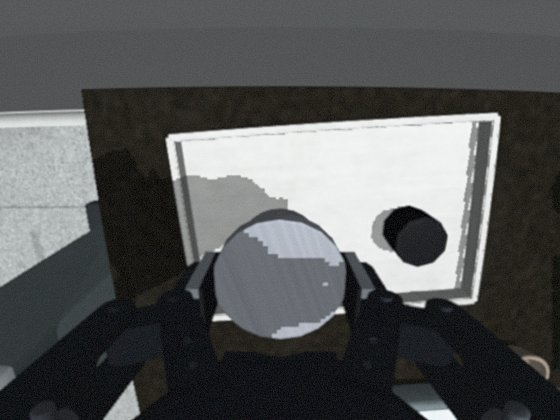

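```bash
python3 - <<'E'
from h import *
f=grab('wrist');P=pts(f); o=f['obs']; p=o['tcp_pos']; z=p[2]+OFF
print('held',slab(f,p[:2],.05,z+.012,z+.032,P), p)
a=-np.pi/6
x,y=.6198,.1184
ctrl.move_pose(tip(.50,.30,.17),DOWN(0))
go(x,y,.125,a); st('above')
f=grab('wrist');save(f,'k1.png')
r=ln(x,y,.07,.05,fs=6); print(r); st('contact')
E
```

```text
held {'mec': array([0.4848, 0.3801, 0.0463]), 'ell': array([0.4847, 0.3819, 0.0585, 0.0761]), 'cen': array([0.4848, 0.382 ]), 'z': 0.1402, 'px': array([279, 279])} [0.48535551 0.38015763 0.08418306]
above t 27.99 tip [0.6191 0.1201 0.1246] w 0.677 F [ 0.2  0.7 -1.6] M [ 0.03 -0.01 -0.02]
True
contact t 28.93 tip [0.6192 0.1181 0.0766] w 0.679 F [ 0.3 -0.4  4.4] M [ 0.06  0.1  -0.  ]
```

View pics/k1.png

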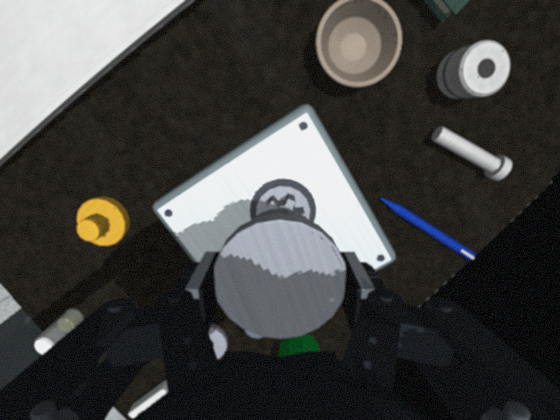

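```bash
cat > rock.py <<'E'
from h import *
import sys
x,y=float(sys.argv[1]),float(sys.argv[2])
degs=np.arange(float(sys.argv[3]),float(sys.argv[4])+.1,float(sys.argv[5]))
z0=None
for dg in degs:
    a=np.radians(dg)
    o=ctrl.get_obs(); z=o['tcp_pos'][2]+OFF
    q=ctrl.ik(tip(x,y,z-.0005),DOWN(a))
    ctrl.goto_joints(q)
    r=ln(x,y,z-.006,.04,fs=10)
    o=ctrl.get_obs(); z2=o['tcp_pos'][2]+OFF
    print(round(dg),r,'z',round(z2,4),'F',np.round(o['wrist_force'],1),'M',np.round(o['moment'],2),'w',round(o['gripper_width'],3),round(o['t'],2))
    if z2<.0725 : print('DROP'); break
    if np.abs(o['wrist_force']).max()>45: print('force');break
E
python3 rock.py .6195 .1183 -25 35 5
```

```text
-25 True z 0.0767 F [-1.8 -0.5  5.9] M [-0.07  0.36 -0.  ] w 0.676 29.39
-20 True z 0.0767 F [-1.9 -1.4  4.9] M [-0.06  0.3   0.02] w 0.675 29.85
-15 True z 0.0767 F [-2.4 -0.7  5.7] M [-0.04  0.24  0.04] w 0.674 30.31
-10 True z 0.0768 F [-1.9 -1.1  6.2] M [-0.05  0.3  -0.04] w 0.677 30.77
-5 True z 0.0767 F [-1.  -0.   5.4] M [-0.15  0.24  0.02] w 0.675 31.23
0 True z 0.0767 F [-1.7 -0.3  4.9] M [-0.14  0.28  0.05] w 0.674 31.68
5 True z 0.0766 F [-1.7 -1.2  5.3] M [-0.23  0.34  0.05] w 0.671 32.14
10 True z 0.076 F [-1.5 -1.   6.4] M [-0.2   0.22 -0.01] w 0.675 32.6
15 False z 0.0692 F [ 7.1  0.4 -1.1] M [ 0.16 -1.43  0.04] w 0.672 33.13
DROP
```

```bash
python3 - <<'E'
from h import *
o=ctrl.get_obs(); p=o['tcp_pos']; x,y=p[0],p[1]; st()
print(ln(.6202,.1183,.054,.03,fs=25)); st('press')
a=np.radians(15)
for d in (12,18,15):
    o=ctrl.get_obs(); z=o['tcp_pos'][2]+OFF
    if z<.0585: break
    ctrl.goto_joints(ctrl.ik(tip(.6202,.1183,z),DOWN(np.radians(d))))
    print(d,ln(.6202,.1183,.054,.03,fs=25)); st()
E
```

```text
t 33.13 tip [0.6212 0.1187 0.0692] w 0.672 F [ 7.1  0.4 -1.1] M [ 0.16 -1.43  0.04]
True
press t 33.63 tip [0.6219 0.1185 0.0588] w 0.674 F [ 0.9 -0.   3.2] M [-0.01  0.1   0.07]
12 True
 t 34.09 tip [0.6221 0.1186 0.0588] w 0.68 F [0.1 0.  4.2] M [0.01 0.14 0.52]
18 True
 t 34.55 tip [0.6214 0.1182 0.0588] w 0.675 F [-0.3  0.2  3.9] M [-0.07  0.1   0.07]
15 True
 t 35.01 tip [0.6219 0.1185 0.0588] w 0.672 F [-0.2 -0.5  4.3] M [0.01 0.09 0.07]
```

```bash
python3 - <<'E'
from h import *
ctrl.move_gripper(1.0); st('open')
o=ctrl.get_obs(); p=o['tcp_pos']
ctrl.line_to([p[0],p[1],.17-OFF],rate=.2)
g=grab('top'); print('top',slab(g,(.62,.118),.06,.07,.09))
go(.575,.118,.19,np.pi/2)
f=grab('wrist');save(f,'l1.png');P=pts(f); print('wrist pi/2',slab(f,(.62,.118),.06,.07,.09,P))
print('cap',slab(f,(.469,.183),.04,.006,.014,P))
for xy in [(.476,.027),(.470,-.097)]: print('ring',slab(f,xy,.035,.004,.012,P))
st()
E
```

```text
open t 35.4 tip [0.6232 0.1184 0.0589] w 0.998 F [ 0.3 -0.7 -0.3] M [-0.04 -0.03 -0.  ]
top None
wrist pi/2 {'mec': array([0.6194, 0.1186, 0.0313]), 'ell': array([0.6195, 0.1184, 0.0586, 0.0618]), 'cen': array([0.6195, 0.1184]), 'z': 0.0803, 'px': array([281, 253])}
cap {'mec': array([0.4697, 0.1834, 0.0226]), 'ell': array([0.4696, 0.1833, 0.0435, 0.0442]), 'cen': array([0.4696, 0.1833]), 'z': 0.0103, 'px': array([347,  82])}
ring {'mec': array([0.4767, 0.0272, 0.0228]), 'ell': array([0.4768, 0.0271, 0.0433, 0.0444]), 'cen': array([0.4768, 0.0271]), 'z': 0.0083, 'px': array([189,  91])}
ring {'mec': array([ 0.4715, -0.0958,  0.0235]), 'ell': array([ 0.471 , -0.0961,  0.0435,  0.0456]), 'cen': array([ 0.471 , -0.0961]), 'z': 0.0084, 'px': array([70, 88])}
 t 37.38 tip [0.5748 0.118  0.1892] w 1.002 F [-0.4  0.4 -1.5] M [ 0.02 -0.02  0.01]
```

View pics/l1.png

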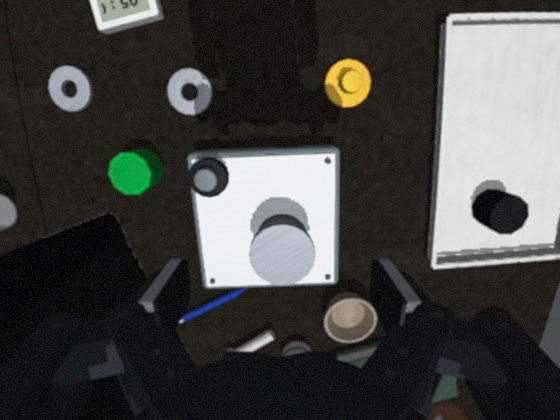

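```bash
cat > ring.py <<'E'
from h import *
import sys
A=np.pi/2
def view(x,y,rad=.04,z0=.004,z1=.012,h=.12,dx=.045,name=None):
    go(x-dx,y,z1+h,A); ctrl.dwell(.25)
    f=grab('wrist'); P=pts(f)
    if name: save(f,name)
    return slab(f,(x,y),rad,z0,z1,P),f,P
def pick(x,y,name):
    s,f,P=view(x,y,name=name); print('ring',s)
    X,Y=s['mec'][0],s['mec'][1]; X2,Y2=s['ell'][0],s['ell'][1]; X,Y=(X+X2)/2,(Y+Y2)/2
    ln(X,Y,.05,.2); r=ln(X,Y,.001,.08,fs=10); o=st('down %s'%r)
    zg=o['tcp_pos'][2]+OFF
    ctrl.move_gripper(0.0); o=st('closed')
    ln(X,Y,.15,.2); o=st('lift')
    return zg,o['gripper_width']
def place(X,Y,ztop,zg):
    o=ctrl.get_obs()
    if o['tcp_pos'][1]<.0: ctrl.move_pose(tip(.45,.03,.17),DOWN(A))
    go(X,Y,ztop+.06,A); ln(X,Y,ztop+.02,.1); ctrl.dwell(.2)
    o=st('pre'); 
    r=ln(X,Y,ztop+zg-.004,.03,fs=4); o=st('touch %s'%r)
    ctrl.move_gripper(0.8); ctrl.dwell(.1)
    p=ctrl.get_obs()['tcp_pos']; ctrl.line_to([p[0],p[1],ztop+.07-OFF],rate=.15)
    ctrl.move_gripper(1.0)
E
python3 - <<'E'
from ring import *
zg,w=pick(.4768,.0271,'m1.png')
if w>.3:
    place(.6195,.1185,.0803,zg)
    go(.575,.118,.19,A); ctrl.dwell(.2)
    f=grab('wrist');save(f,'m2.png');P=pts(f); print('stack',slab(f,(.62,.118),.04,.084,.096,P))
    print('carrier',slab(f,(.62,.118),.06,.075,.084,P))
st()
E
```

```text
ring {'mec': array([0.4757, 0.0259, 0.0228]), 'ell': array([0.4758, 0.0261, 0.0432, 0.0446]), 'cen': array([0.4758, 0.0261]), 'z': 0.0082, 'px': array([279, 243])}
down False t 39.81 tip [0.4762 0.026  0.0014] w 1.004 F [ 0.9  0.2 -0.2] M [-0.02  0.04 -0.02]
closed t 40.3 tip [0.4768 0.026  0.0022] w 0.482 F [-0.4 -1.3  5.7] M [ 0.02  0.16 -0.03]
lift t 41.19 tip [0.4746 0.0261 0.1482] w 0.483 F [-0.1  0.9 -0.4] M [-0.01 -0.    0.01]
pre t 42.66 tip [0.6202 0.1185 0.1016] w 0.479 F [-0.   0.3 -1.3] M [-0.04 -0.02 -0.01]
touch True t 43.25 tip [0.6192 0.1185 0.0822] w 0.476 F [-0.5  0.2  3.6] M [-0.    0.09 -0.01]
stack {'mec': array([0.6186, 0.1168, 0.023 ]), 'ell': array([0.6186, 0.1169, 0.0436, 0.0447]), 'cen': array([0.6186, 0.1169]), 'z': 0.0882, 'px': array([280, 256])}
carrier {'mec': array([0.6199, 0.1185, 0.0309]), 'ell': array([0.6201, 0.1184, 0.0586, 0.0606]), 'cen': array([0.6201, 0.1184]), 'z': 0.0803, 'px': array([281, 254])}
 t 45.26 tip [0.5747 0.1178 0.1882] w 0.996 F [ 0.3 -0.1  0.5] M [-0.01 -0.05 -0.01]
```

View pics/m2.png

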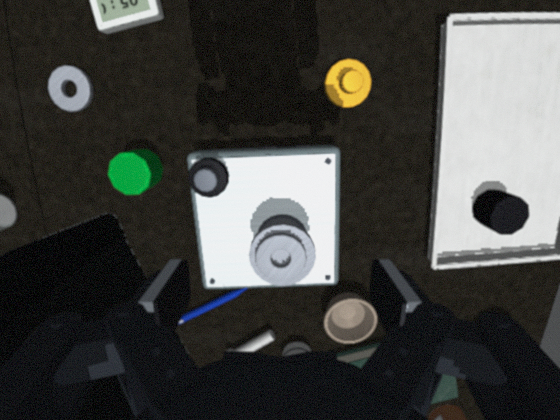

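```bash
python3 - <<'E'
from ring import *
go(.6192,.1185,.13,A); ln(.6192,.1185,.0815,.1,fs=8); st()
ctrl.move_gripper(0.0); st('closed')
ln(.6192,.1185,.090,.05); 
ln(.6206,.1201,.090,.05); ctrl.dwell(.2); st()
print(ln(.6206,.1201,.078,.03,fs=4)); st()
ctrl.move_gripper(0.8); ctrl.dwell(.1)
p=ctrl.get_obs()['tcp_pos']; ctrl.line_to([p[0],p[1],.15-OFF],rate=.2); ctrl.move_gripper(1.0)
go(.575,.118,.19,A); ctrl.dwell(.2)
f=grab('wrist');P=pts(f); print('stack',slab(f,(.62,.118),.04,.084,.096,P))
print('carrier',slab(f,(.62,.118),.06,.075,.084,P))
zg,w=pick(.4710,-.0961,'n1.png')
st()
E
```

```text
t 46.29 tip [0.6196 0.1186 0.0824] w 0.998 F [-0.4 -0.2  0.5] M [-0.03 -0.04 -0.03]
closed t 46.79 tip [0.6202 0.1185 0.083 ] w 0.48 F [-1.1 -0.6  4.3] M [-0.06 -0.04 -0.03]
 t 47.56 tip [0.6205 0.1201 0.0898] w 0.48 F [ 0.1  0.4 -1. ] M [-0.05  0.04 -0.03]
True
 t 47.89 tip [0.6213 0.1201 0.083 ] w 0.475 F [0.1 0.4 4.1] M [-0.01  0.04  0.01]
stack {'mec': array([0.62  , 0.1184, 0.0229]), 'ell': array([0.6201, 0.1185, 0.0435, 0.0448]), 'cen': array([0.6201, 0.1185]), 'z': 0.0882, 'px': array([282, 258])}
carrier {'mec': array([0.62  , 0.1187, 0.0308]), 'ell': array([0.6201, 0.1184, 0.0587, 0.0605]), 'cen': array([0.6201, 0.1184]), 'z': 0.0803, 'px': array([281, 254])}
ring {'mec': array([ 0.4701, -0.0977,  0.0229]), 'ell': array([ 0.4702, -0.0979,  0.0434,  0.0446]), 'cen': array([ 0.4702, -0.0979]), 'z': 0.0082, 'px': array([278, 244])}
down False t 52.5 tip [ 0.4705 -0.098   0.0014] w 1.0 F [-0.8  0.1  0.5] M [-0.02  0.    0.04]
closed t 53.01 tip [ 0.4708 -0.0979  0.0024] w 0.481 F [-2.3  0.4  6.5] M [ 0.18  0.34 -0.02]
lift t 53.9 tip [ 0.4691 -0.0975  0.1484] w 0.479 F [-0.   0.4 -1.2] M [ 0.04  0.03 -0.04]
 t 53.9 tip [ 0.4691 -0.0975  0.1484] w 0.479 F [-0.   0.4 -1.2] M [ 0.04  0.03 -0.04]
```

```bash
cat >> ring.py <<'E'
def check(zt,name=None):
    go(.575,.118,zt+.11,A); ctrl.dwell(.25)
    f=grab('wrist');P=pts(f)
    if name: save(f,name)
    s=slab(f,(.62,.118),.04,zt-.004,zt+.006,P); print('stack top',s)
    c=slab(f,(.62,.118),.06,.075,.084,P); print('carrier',c)
    return s
E
python3 - <<'E'
from ring import *
place(.6207,.1201,.0883,.002)
check(.0963,'n2.png'); st()
ctrl.move_pose(tip(.42,-.05,.17),DOWN(A))
zg,w=pick(.4848,-.2945,'n3.png')
E
```

```text
pre t 56.03 tip [0.6214 0.1202 0.1096] w 0.478 F [-0.6 -0.3 -1.2] M [-0.03  0.    0.05]
touch True t 56.62 tip [0.6204 0.1201 0.0904] w 0.477 F [-0.5 -0.6  3.5] M [-0.01  0.03 -0.03]
stack top {'mec': array([0.6199, 0.1186, 0.0228]), 'ell': array([0.6199, 0.1186, 0.0435, 0.0445]), 'cen': array([0.62  , 0.1186]), 'z': 0.0962, 'px': array([282, 254])}
carrier {'mec': array([0.6203, 0.1185, 0.0307]), 'ell': array([0.6222, 0.1186, 0.0548, 0.0592]), 'cen': array([0.6086, 0.118 ]), 'z': 0.0803, 'px': array([281, 243])}
 t 58.69 tip [0.5747 0.1179 0.2046] w 0.998 F [ 0.3 -0.1  0.4] M [ 0.03  0.01 -0.  ]
ring {'mec': array([ 0.4845, -0.2966,  0.0231]), 'ell': array([ 0.4847, -0.2961,  0.0434,  0.0445]), 'cen': array([ 0.4847, -0.2961]), 'z': 0.0082, 'px': array([278, 245])}
down False t 62.27 tip [ 0.4847 -0.2964  0.001 ] w 1.001 F [-0.2 -0.1  1.1] M [-0.02  0.    0.01]
closed t 62.77 tip [ 0.4853 -0.2968  0.0024] w 0.477 F [-0.4  0.9  5.2] M [0.26 0.16 0.05]
lift t 63.66 tip [ 0.4837 -0.2957  0.1481] w 0.477 F [-0.3 -0.3 -1.6] M [-0.04 -0.    0.04]
```

View pics/n3.png

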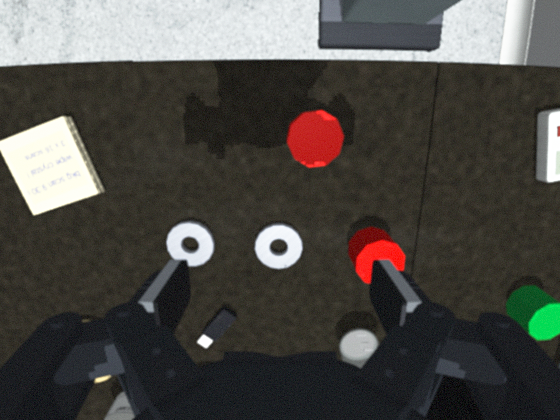

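View pics/n2.png

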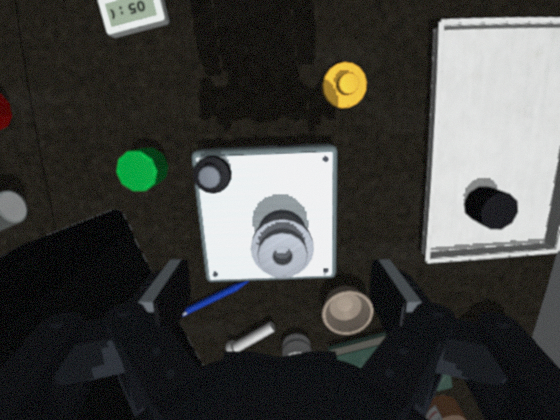

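```bash
python3 - <<'E'
from ring import *
ctrl.move_pose(tip(.44,-.15,.17),DOWN(A))
place(.6207,.1200,.0963,.002)
check(.1043,'o2.png'); st()
ctrl.move_pose(tip(.42,-.05,.19),DOWN(A))
zg,w=pick(.4832,-.379,'o3.png')
E
```

```text
pre t 66.62 tip [0.6214 0.1201 0.1176] w 0.474 F [-0.1 -0.2 -1.4] M [-0.01 -0.02 -0.02]
touch True t 67.2 tip [0.6205 0.12   0.0984] w 0.484 F [-0.3 -0.2  3.5] M [ 0.01 -0.03 -0.05]
stack top {'mec': array([0.6204, 0.1189, 0.0229]), 'ell': array([0.6203, 0.1185, 0.0434, 0.0446]), 'cen': array([0.6203, 0.1185]), 'z': 0.1042, 'px': array([281, 254])}
carrier {'mec': array([0.6204, 0.1182, 0.0304]), 'ell': array([0.6228, 0.1185, 0.055 , 0.0607]), 'cen': array([0.6068, 0.1179]), 'z': 0.0802, 'px': array([281, 236])}
 t 69.28 tip [0.5747 0.1179 0.2126] w 1.001 F [-0.6 -0.5 -0.7] M [ 0.05 -0.    0.02]
ring {'mec': array([ 0.4827, -0.3802,  0.0228]), 'ell': array([ 0.4826, -0.3798,  0.0434,  0.0445]), 'cen': array([ 0.4826, -0.3798]), 'z': 0.0083, 'px': array([279, 245])}
down False t 73.13 tip [ 0.4828 -0.3801  0.001 ] w 1.0 F [ 0.4 -0.5  0.2] M [ 0.   -0.02 -0.03]
closed t 73.63 tip [ 0.4833 -0.3805  0.0025] w 0.477 F [-1.5  1.4  5.6] M [0.21 0.13 0.  ]
lift t 74.53 tip [ 0.4818 -0.3792  0.1479] w 0.483 F [-0.2 -0.5 -0.9] M [ 0.03 -0.01  0.  ]
```

```bash
python3 - <<'E'
from ring import *
f=grab('wrist');save(f,'p0.png')
ctrl.move_pose(tip(.44,-.15,.17),DOWN(A))
place(.6207,.1200,.1043,.002)
check(.1123,'p1.png'); st()
# cap view
s,f,P=view(.4697,.1833,z0=.006,z1=.014,name='p2.png'); print('cap disc',s)
print('knob',slab(f,(.4697,.1833),.03,.024,.036,P))
g=grab('top');save(g,'p3.png')
E
```

```text
pre t 77.8 tip [0.6214 0.1201 0.1256] w 0.48 F [-0.2 -0.3 -0.3] M [-0.    0.04  0.  ]
touch True t 78.38 tip [0.6205 0.12   0.1065] w 0.478 F [-0.9 -1.3  4. ] M [-0.01 -0.06  0.02]
stack top {'mec': array([0.62  , 0.1188, 0.023 ]), 'ell': array([0.62  , 0.1185, 0.0435, 0.0446]), 'cen': array([0.62  , 0.1185]), 'z': 0.1122, 'px': array([281, 254])}
carrier {'mec': array([0.6202, 0.1183, 0.0302]), 'ell': array([0.623 , 0.1184, 0.0551, 0.0608]), 'cen': array([0.6066, 0.118 ]), 'z': 0.0804, 'px': array([281, 232])}
 t 80.46 tip [0.5748 0.1179 0.2205] w 1.001 F [-1.  1. -0.] M [ 0.05  0.03 -0.01]
cap disc {'mec': array([0.4686, 0.1833, 0.0231]), 'ell': array([0.4688, 0.1833, 0.0436, 0.0449]), 'cen': array([0.4688, 0.1833]), 'z': 0.0103, 'px': array([281, 243])}
knob {'mec': array([0.4675, 0.1833, 0.0113]), 'ell': array([0.4679, 0.1833, 0.02  , 0.0212]), 'cen': array([0.4679, 0.1833]), 'z': 0.03, 'px': array([281, 251])}
```

View pics/p2.png

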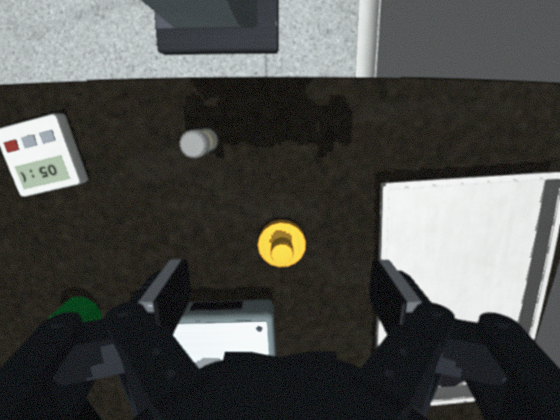

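View pics/p1.png

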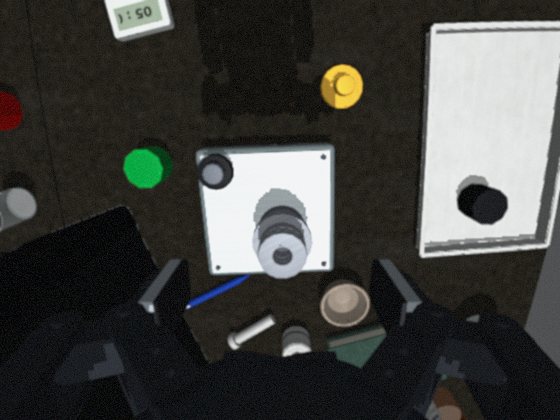

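View pics/p0.png

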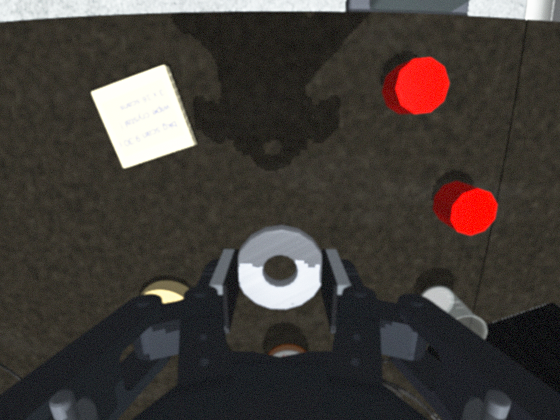

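```bash
python3 - <<'E'
from ring import *
X,Y=.4686,.1847
ln(X,Y,.06,.2); r=ln(X,Y,.0135,.08,fs=8); o=st('down %s'%r); zg=o['tcp_pos'][2]+OFF
ctrl.move_gripper(0.0); o=st('closed')
ln(X,Y,.17,.2); o=st('lift')
f=grab('wrist');save(f,'q1.png')
if o['gripper_width']>.1:
    go(.6207,.1200,.1122+.07,A); ctrl.dwell(.2); st('above')
    f=grab('wrist');save(f,'q2.png')
    ln(.6207,.1200,.135,.08); ctrl.dwell(.2)
    r=ln(.6207,.12,.1122+.0135-.005,.03,fs=4); st('touch %s'%r)
E
```

```text
down False t 82.89 tip [0.4688 0.1848 0.0137] w 1.005 F [0.  0.5 0.2] M [ 0.   -0.07  0.  ]
closed t 83.53 tip [0.469  0.1848 0.014 ] w 0.208 F [-0.2 -0.2  3.1] M [ 0.03  0.06 -0.01]
lift t 84.46 tip [0.4675 0.1844 0.1682] w 0.208 F [-0.3  0.7 -1.3] M [-0.03  0.06  0.01]
above t 85.41 tip [0.6197 0.121  0.1824] w 0.205 F [ 0.3 -0.  -0.9] M [-0.   -0.01  0.04]
touch True t 86.78 tip [0.6213 0.1201 0.1259] w 0.204 F [-0.7 -0.8  4.4] M [ 0.01 -0.13 -0.04]
```

View pics/q2.png

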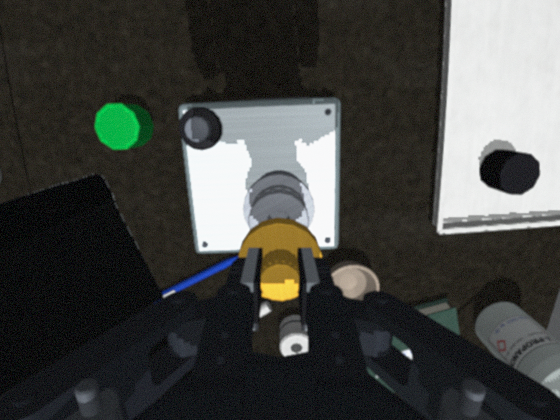

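View pics/p3.png

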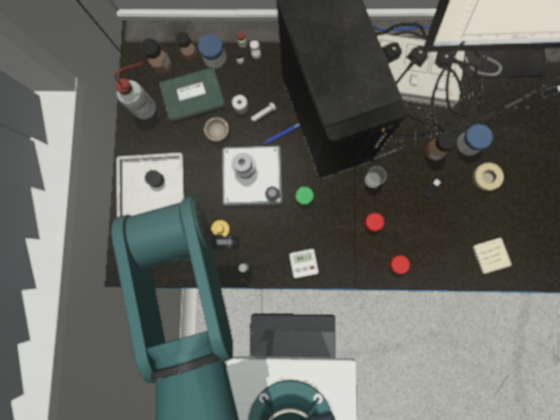

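Contact came at the expected height. No rings are left on the table, so I'll release the cap and check it.

```bash
python3 - <<'E'
from ring import *
ctrl.move_gripper(0.6); ctrl.dwell(.1)
p=ctrl.get_obs()['tcp_pos']; ctrl.line_to([p[0],p[1],.21-OFF],rate=.15); ctrl.move_gripper(1.0)
go(.57,.118,.235,A); ctrl.dwell(.25)
f=grab('wrist');save(f,'r1.png');P=pts(f)
print('cap disc',slab(f,(.62,.118),.035,.118,.127,P)); print('knob',slab(f,(.62,.118),.035,.137,.148,P))
print('ring3',slab(f,(.62,.118),.04,.106,.1145,P,amin=5))
print('carrier',slab(f,(.62,.118),.06,.075,.084,P))
print('button',slab(f,(.556,.049),.02,.052,.066,P)); 
print('cover',slab(f,(.595,.356),.08,.028,.045,P)); st()
E
```

```text
cap disc {'mec': array([0.6211, 0.1187, 0.0232]), 'ell': array([0.6212, 0.1185, 0.0437, 0.0452]), 'cen': array([0.6213, 0.1185]), 'z': 0.1223, 'px': array([281, 258])}
knob {'mec': array([0.6204, 0.1185, 0.0114]), 'ell': array([0.6206, 0.1186, 0.0202, 0.0213]), 'cen': array([0.6206, 0.1186]), 'z': 0.1421, 'px': array([281, 268])}
ring3 {'mec': array([0.6143, 0.1182, 0.0212]), 'ell': array([0.6325, 0.1188, 0.0508, 0.0677]), 'cen': array([0.6022, 0.1182]), 'z': 0.111, 'px': array([281, 237])}
carrier {'mec': array([0.6202, 0.1185, 0.0302]), 'ell': array([0.6225, 0.1185, 0.0551, 0.0597]), 'cen': array([0.6066, 0.1182]), 'z': 0.0803, 'px': array([281, 231])}
button {'mec': array([0.556 , 0.0499, 0.0112]), 'ell': array([0.556 , 0.0496, 0.0208, 0.0214]), 'cen': array([0.556 , 0.0496]), 'z': 0.058, 'px': array([215, 174])}
cover {'mec': array([0.5973, 0.3528, 0.0246]), 'ell': array([0.5973, 0.3527, 0.043 , 0.047 ]), 'cen': array([0.5973, 0.3527]), 'z': 0.0357, 'px': array([480, 206])}
 t 89.1 tip [0.5702 0.1179 0.2338] w 0.999 F [ 0.2 -0.9 -0.1] M [-0.02 -0.06 -0.02]
```

View pics/r1.png

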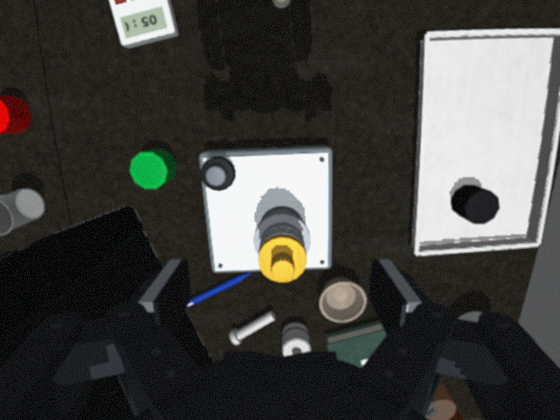

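```bash
python3 - <<'E'
from ring import *
ctrl.move_gripper(0.0)
b=np.radians(120); X,Y=.5567,.0508
go(X,Y,.22,b); ctrl.dwell(.2)
ln(X,Y,.068,.12); st('above button')
r=ln(X,Y,.046,.02,fs=14); st('pressed %s'%r); 
ctrl.dwell(.3); st('hold')
ln(X,Y,.23,.1); st()
go(.50,.06,.26,A); ctrl.dwell(.3)
f=grab('wrist');save(f,'s1.png');P=pts(f)
print('button',slab(f,(.556,.049),.02,.050,.066,P)); st()
E
```

```text
above button t 92.14 tip [0.5575 0.0508 0.0691] w 0.001 F [ 0.2  0.1 -0.2] M [-0.04 -0.07 -0.03]
pressed True t 92.95 tip [0.5567 0.0508 0.0524] w -0.002 F [-1.2  1.3  3.9] M [-0.01  0.18  0.04]
hold t 93.25 tip [0.5567 0.0508 0.0523] w -0.0 F [-0.3  0.2  4.3] M [ 0.02  0.18 -0.01]
 t 95.18 tip [0.5564 0.0508 0.2292] w -0.001 F [ 0.1  0.8 -0.6] M [ 0.02 -0.   -0.01]
button {'mec': array([0.5552, 0.0486, 0.0115]), 'ell': array([0.5552, 0.0488, 0.0204, 0.0221]), 'cen': array([0.5552, 0.0488]), 'z': 0.058, 'px': array([271, 228])}
 t 96.12 tip [0.5002 0.0599 0.2594] w -0.001 F [ 0.3 -0.4  0.1] M [-0.01  0.05 -0.  ]
```

View pics/s1.png

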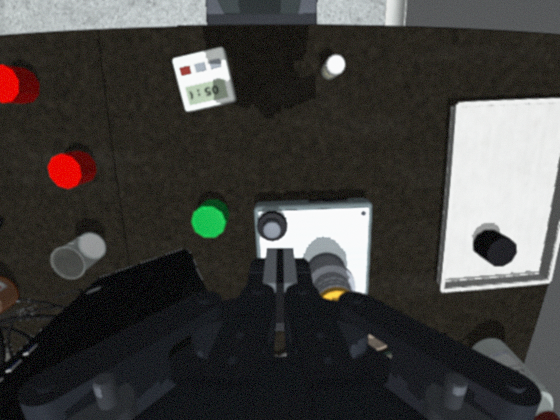

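```bash
python3 - <<'E'
from ring import *
ctrl.move_pose(tip(.33,-.05,.30),DOWN(A)); ctrl.dwell(.5)
g=grab('top'); P=pts(g); cv2.imwrite('pics/t1.png',cv2.resize(g['frame'][90:290,105:405,::-1],None,fx=2.6,fy=2.6,interpolation=cv2.INTER_CUBIC))
print('cap',slab(g,(.62,.118),.04,.115,.15,P)); print('cover',slab(g,(.597,.355),.06,.028,.045,P))
print('vial',slab(g,(.373,.117),.03,.04,.06,P,amin=10),'button',slab(g,(.555,.048),.02,.052,.066,P))
st()
E
```

```text
cap {'mec': array([0.6199, 0.1174, 0.0228]), 'ell': array([0.6198, 0.1177, 0.0425, 0.0435]), 'cen': array([0.6198, 0.1177]), 'z': 0.1229, 'px': array([241, 160])}
cover {'mec': array([0.5961, 0.3546, 0.0225]), 'ell': array([0.5959, 0.3553, 0.04  , 0.0422]), 'cen': array([0.5959, 0.3553]), 'z': 0.0358, 'px': array([152, 177])}
vial {'mec': array([0.3719, 0.1165, 0.0101]), 'ell': array([0.3718, 0.1166, 0.0175, 0.0194]), 'cen': array([0.3719, 0.1166]), 'z': 0.0498, 'px': array([243, 267])} button {'mec': array([0.555 , 0.0485, 0.0107]), 'ell': array([0.5552, 0.0484, 0.0194, 0.0198]), 'cen': array([0.5553, 0.0484]), 'z': 0.058, 'px': array([272, 192])}
 t 97.51 tip [ 0.3301 -0.0499  0.2999] w 0.003 F [-0.5  0.1 -0.8] M [-0.01 -0.02  0.01]
```

View pics/t1.png

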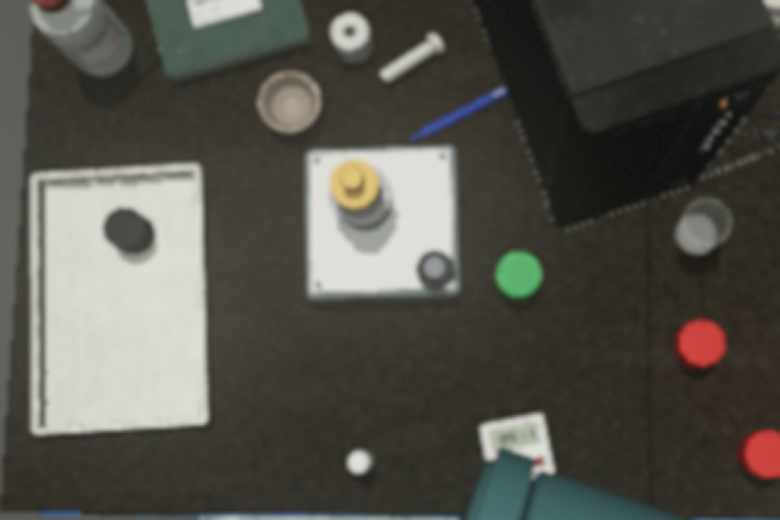

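The picture shows the cap on the stack at (357,185), the cover in the tray at (130,230), the vial at (358,462), the beaker at (703,225) and the button out at (435,268). Everything is in place, so I'm handing in.

```bash
python3 - <<'E'
from plant import ctrl
print(ctrl.finish_job())
E
```

```text
the job is handed in; nothing more can be done
None
```

The job is handed in after about 98 s of robot time. All the steps were done in the order asked, and the last checks showed nothing out of place.

- **Cover:** it stands upright in the far half of the tray. The first grasp closed above it, because the fingertips sit about 35 mm behind the reported TCP. A touch on the deck confirmed that, and I corrected every later move for it.
- **Carrier:** I rocked it under light pressure in 5 degree steps, and it meshed at about 15 degrees and dropped 18 mm. Its top measured 80.3 mm above the worktop; 80 mm is fully home.
- **Rings:** I found four, all bright steel, and none were left in the last overhead view. The first landed about 2 mm off centre and I re-set it. After that, each ring measured within about 0.5 mm of the carrier's centre.
- **Cap:** it sits knob up, about 1 mm off centre at most, and its disc top and knob height match a fully seated stack.
- **Button:** I pressed it until the 14 N stop tripped, well above the 4 N needed. It went in about 6 mm and returned to its starting height. I judged the full press from force and fingertip height, because the button's travel is not reported.
- **Beaker and vial:** the vial measured within about 1 mm of its first position. The beaker stands where it was in the last picture, but I did not measure it again.
- **Disagreement between cameras:** the wrist and overhead cameras differed by 1 to 2 mm, so I centred the stack from wrist views taken the same way each time.

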